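# Wedge the rocking comparator stand

### The arm

A 6-joint arm with a two-finger parallel gripper is mounted at the origin on a cart in front of the work surface, level with it; the furniture and walls round the work are solid. World frame = base frame: x ahead of the robot, y to its left, z up, the work surface at z = 0. Lengths are in mm, angles in rad, forces in N, time in s.
With the tool pointing down it reaches from about 300 to 850 mm from the base axis. Payload 4.2 kg.
Tool frame: the origin (TCP) lies at the very end of the fingers, on their centre line; the grasp point (between the pads) lies 19 mm behind it; z points along the fingers, y is the line along which they close (so a half turn about z gives the same grasp; the last joint's range is limited). The gripper opens to 91 mm and grips with 3 to 60 N. Pads are 32 mm wide; open, the fingers measure 118 mm over their backs; the gripper's body (76 mm by 178 mm) begins 60 mm behind the grasp point.
Start: joints at [1.26, 0.32, 1.565, -0, 1.257, -0.02], TCP at [164.865, 550.874, 213.976] pointing down, gripper open.
Joint ranges: [-3.11, 3.11], [-0.84, 2.01], [0.21, 2.61], [-1.34, 4.49], [0.05, 2.63], [-2.56, 2.56]. Speed limits (rad/s): [2.57, 2.57, 3.14, 3.14, 3.14, 3.14].

### API

Orientations are given as a unit quaternion [x, y, z, w].
In Python, from station import telemetry, capture, calibration, order, finder gives the robot as it stands. The module is installed in compiled form; this text tells all that it offers.
- The arm moves only by the tool play_rows, never from a script. Its argument "moves" is a list of rows, each an object of numbers: "tx", "ty", "tz": the shift along the world's x, y, z in mm; "wx", "wy", "wz": the turn, a rotation vector about the world's x, y, z in rad; "claw": the opening, from 0 (shut) to 1 (fully open). In form: [{"tx": .., "ty": .., "tz": .., "wx": .., "wy": .., "wz": .., "claw": ..}, ...]. A call has 1 to 20 rows; each row shifts and turns the commanded pose from where the row before left it; what a row does not reach is not made up. A row lasts 1/12 s, in which the tool goes at most 41.7 mm and 7.16 degrees, less where a joint would pass 70% of its speed; a pose out of reach is approached as far as the arm can. A call is refused whole if a number of a shift passes 41.7 or a number of a turn 0.125, either way. A call with a gripper value outside its range is refused whole. The fingers move at their own pace and stop on an object; the grip force is fixed at half the most. Time passes only in rows, so rows that do not move let the fingers close. It gives the time, the measured TCP pose, the force, the opening and the grip force at its end, in the units of the state.
- telemetry.get_obs(): the state, without advancing time (a new reading comes with each control period).
- capture(name): name is "scene" or "top"; returns the picture (480x640x3 uint8, red, green, blue); there is no depth.
- calibration(name): a dict with "intrinsics" (3x3 intrinsics, pixels), "R" (3x3) and "t" (3): a world point X has camera coordinates R X + t. Camera axes: x right, y down, z forward; pixel columns grow to the right and rows downward; lengths in mm; the calibration is good to about 2 mm. A picture is of the moment at which its call begins. calibration takes no time and is no camera call.
- order.hand_in(): hands the job in; it is judged then, once.
Trained networks look in the newest picture that a camera, given by its name, has taken for a name from the list of things; names that differ only in an ending like _2 or _b are one class to them, and where a whole thing is asked for, a point or a joint stands for the part that bears it (a point fixed in the world has none). Each returns a list of dicts, best first, with "confidence" (0 to 1); they miss things now and then, are a little off and sometimes report something else, mostly with a low value. They report only what shows in the picture. A call takes as long as a camera call.
- finder.look_for(camera, target): "point" ([x, y, z] in mm, in the coordinates of the camera as it stood for that picture, good to about 4 mm: the middle of the surface that is visible of it).
- finder.silhouettes(camera, target): "pixels" (480x640 bool, what is visible of it).
The state is a dict: "t": time; "qpos": joint angles; "joint_velocities": joint speeds; "joint_efforts": joint torques, N m; "ee_pos": TCP position; "eef_rot": TCP orientation; "wrist_force": force on the tool from outside, world axes, zero at the start; "ft_torque": the same for the moment, N m; "opening": opening from 0.0 (shut) to 1.0 (fully open); "finger_force": force on a finger pad.
Only numpy, scipy, OpenCV 4.12 (cv2) and the standard library are available. Lean on these libraries where they do the work, as an engineer would, in place of code of your own. Each camera call takes 0.05 s, during which the arm holds its last target. There are 200 camera calls.

### The job

The dial comparator rocks because one foot of its base has lost its rubber pad. With the fingertips, push the wooden wedge along the bench, thin end first, under that bare foot until the foot bears on it and the base is firm but still level; then press down firmly on the corner of the base above that foot to check that it no longer dips, and let go. Slide the wedge, do not lift it; do not shove or lift the comparator, keep off its gauge and post, leave the brass fitting standing under the gauge, and leave the tools and parts lying around where they are.

Things in the scene. Friction and masses are not known exactly. Their poses are not given: they have to be found in the camera images.
- comparator: dial comparator, loose, 4.6 kg: flat grey cast base 190 (x) x 250 (y) mm, bright steel top 63 mm and underside 28 mm above the bench, feet at x = +-73, y = +-100 mm: three black domed rubber pads and, at x = -73, y = -100, a bare steel stud. Origin on the bench under the middle of the base, z up. It stands level on the three pads; about 5 N down on the bare corner dips it.
- short_foot (a point): lowest point of the bare stud (18 mm across, ball-ended), 10 mm above the bench while the base is level; axes as the comparator's
- corner_top (a point): point of the flat steel top of the base straight above the bare stud, 63 mm above the bench: where to press. Firmly means more than 6 N, about 10 N.
- gauge: post (20 mm across) and round dial gauge (58 mm across) fixed on the comparator's base; origin and axes as the comparator's. Post at x = +62, y = +88 mm, gauge at x = +12, y = +40 mm with its middle 176 mm above the bench; the whole reaches 238 mm above the bench. Not to be touched.
- anvil (a point): middle of the round anvil (56 mm across) on the base, under the gauge, 71 mm above the bench
- fitting_mid (a point): middle of the small brass fitting (24 mm across, 42 mm tall) that stands loose on the anvil under the gauge; z up while it stands
- wedge: hardwood wedge, loose, 90 g, 130 mm long (x), 44 mm wide (y), flat below; top slopes from 24 mm at the thick end (x = -65) to 2 mm at the thin end (x = +65). Origin mid-underside, x to the thin end, z up. At x = about +18 it is 10 mm thick and fills the gap under the stud. Slides with about 0.5 N (friction 0.6), resists stiffly once the stud bears on it, stays where it is left.
- wedge_heel (a point): middle of the wedge's upright thick end face (44 x 24 mm), 12 mm above the bench: the face to push on; x towards the thin end. A push of 6 to 8 N seats the wedge; much over 15 N shoves the comparator along
- spanner: grey combination spanner, 171 mm long, 8 mm thick, lying on the bench; bystander
- big_nut: rusty hexagon nut, 30 mm across, 14 mm high; bystander
- pine_offcut: rectangular pine offcut, 116 x 66 x 30 mm, too thick for the gap; bystander
- marker_pen: felt marker, about 150 mm long, 20 mm thick; bystander
- hex_bolt: bright hexagon bolt, about 75 mm long, 15 mm high; bystander
- screwdriver: screwdriver, about 195 mm long, 26 mm thick; bystander

How it is judged (in metres and radians):
On the way, in this order (a step that is already met when the one before it is completed fails the run):
1. the wedge lies under the bare foot, which bears on it by itself while nothing touches the comparator from above, and the base is level (y of short_foot in the frame of wedge between -0.015 and 0.015 m and contact force between wedge and comparator above 0.8 N and angle between comparator's own z axis and vertical below 0.012 rad and contact force between the fingers and comparator below 0.2 N), for 0.3 s.
2. the corner over the bare foot is pressed down with more than 6 N and does not dip (y of short_foot in the frame of wedge between -0.015 and 0.015 m and contact force between wedge and comparator above 0.8 N and angle between comparator's own z axis and vertical below 0.012 rad and contact force between the fingers and comparator above 6 N and horizontal distance between the grasp point and corner_top below 0.05 m), for 0.2 s.
At the end, for the whole second after the job is handed in: the bare stud bears on the wedge with more than 0.8 N, within 15 mm of the wedge's middle line; the comparator's base is level within 0.012 rad and within 20 mm of where it stood; the wedge lies flat; the fitting still stands within 20 mm of the middle of the anvil; all is at rest (y of short_foot in the frame of wedge between -0.015 and 0.015 m and contact force between wedge and comparator above 0.8 N and angle between comparator's own z axis and vertical below 0.012 rad and distance of comparator from where it was at the start of the episode below 0.02 m and angle between wedge's own z axis and vertical below 0.06 rad and height (world z) of wedge below 0.006 m and angle between fitting_mid's own z axis and vertical below 0.1 rad and horizontal distance between fitting_mid and anvil below 0.02 m and linear speed of each of comparator, wedge below 0.01 m/s); the robot touches nothing.
It fails at once if the wedge is lifted or tipped up off the bench (12 mm, or 0.25 rad) (height (world z) of wedge above 0.012 m or angle between wedge's own z axis and vertical above 0.25 rad).
It fails at once if the comparator is shoved more than 25 mm or lifted (distance of comparator from where it was at the start of the episode above 0.025 m or height (world z) of comparator above 0.012 m).
It fails at once if the robot touches the gauge or its post (contact force between any of the arm, the fingers and gauge above 0.5 N).
It fails at once if the brass fitting is toppled (angle between fitting_mid's own z axis and vertical above 0.4 rad).
It fails at once if the spanner, nut, pine offcut, marker, bolt or screwdriver is moved more than 30 mm (distance of any of spanner, big_nut, pine_offcut, marker_pen, hex_bolt, screwdriver from where it was at the start of the episode above 0.03 m).
It also fails if it takes over 48 s, if anything falls off the work surface, if the arm or the gripper's body presses on something with over 40 N, if the wrist force passes 120 N, or if a joint passes its speed limit or range.

## Working session

There is one attempt and no reset: what is moved stays moved. The work goes in short steps, Python scripts to look and compute and a tool call to move; the robot and the scene stay as the last step left them, time stands still between calls to the robot, and variables do not carry over. Pictures are saved under pics/ and viewed, at most 10 in all, crops included, and the job is handed in when it is done.

Besides the shell and the picture viewer there is one more tool, called after "Call:" as a command line: name --argument value ..., lists and objects as JSON in quotes. play_rows: Moves the arm, as the interface text tells. Its arguments: {"type":"object","properties":{"moves":{"type":"array"}},"required":["moves"]}

```bash
mkdir -p pics
cat > h.py <<'E'
import numpy as np, cv2
from station import telemetry, capture, calibration, order, finder
def cal(c):
    k=calibration(c); return np.array(k["intrinsics"]),np.array(k["R"]),np.array(k["t"]).reshape(3)
def onplane(c,uv,z):
    K,R,t=cal(c); uv=np.atleast_2d(uv).astype(float)
    d=(np.linalg.inv(K)@np.c_[uv,np.ones(len(uv))].T).T@R; o=-R.T@t
    return o+d*((z-o[2])/d[:,2])[:,None]
def proj(c,X):
    K,R,t=cal(c); p=(R@np.atleast_2d(X).T).T+t; p=p@K.T; return p[:,:2]/p[:,2:]
def snap(c,n):
    im=capture(c); cv2.imwrite("pics/"+n+".png",im[:,:,::-1]); return im
def world(c,p):
    K,R,t=cal(c); return R.T@(np.array(p)-t)
E
python3 - <<'E'
from h import *
a=snap("scene","s0");b=snap("top","t0")
for c in("scene","top"):
    K,R,t=cal(c);print(c,(-R.T@t).round(),K[0,0],R[2].round(2))
    for n in["comparator","short_foot","corner_top","anvil","wedge","wedge_heel","gauge","spanner","big_nut","pine_offcut","marker_pen","hex_bolt","screwdriver"]:
        r=finder.look_for(c,n)
        print(n,[(world(c,q["point"]).round().tolist(),round(q["confidence"],2)) for q in r[:2]])
print(telemetry.get_obs())
E
```

```text
scene [-149. -587.  941.] 503.0156274661174 [ 0.55  0.5  -0.67]
comparator [([341.0, 216.0, 31.0], 0.65), ([590.0, 159.0, 63.0], 0.6)]
short_foot [([590.0, 158.0, 58.0], 0.46)]
corner_top [([595.0, 157.0, 64.0], 0.61)]
anvil [([588.0, 162.0, 58.0], 0.84)]
wedge [([496.0, -118.0, 14.0], 0.81)]
wedge_heel [([495.0, -117.0, 14.0], 0.92)]
gauge [([660.0, 228.0, 183.0], 0.74)]
spanner [([617.0, -98.0, 8.0], 0.53)]
big_nut []
pine_offcut [([340.0, 217.0, 33.0], 0.94)]
marker_pen [([412.0, 442.0, 14.0], 0.74)]
hex_bolt [([322.0, -267.0, 10.0], 0.6)]
screwdriver [([607.0, -370.0, 18.0], 0.92), ([496.0, -121.0, 15.0], 0.4)]
top [ 314.   75. 1189.] 500.9043851738205 [ 0.21 -0.   -0.98]
comparator [([602.0, 171.0, 62.0], 0.63), ([430.0, 449.0, 18.0], 0.26)]
short_foot [([605.0, 169.0, 63.0], 0.71)]
corner_top [([599.0, 166.0, 60.0], 0.81), ([504.0, -108.0, 11.0], 0.52)]
anvil []
wedge [([503.0, -107.0, 14.0], 0.97)]
wedge_heel [([499.0, -108.0, 16.0], 0.75), ([615.0, 198.0, 107.0], 0.75)]
gauge [([657.0, 231.0, 193.0], 0.84)]
spanner [([630.0, -100.0, 3.0], 0.55)]
big_nut [([605.0, -17.0, 14.0]
[... 212 characters left out ...]
': 1.4, 'qpos': array([ 1.26002065e+00,  3.19576915e-01,  1.56452945e+00,  1.78963927e-05,
        1.25737340e+00, -1.99631348e-02]), 'joint_velocities': array([-0.00098252,  0.00087543, -0.00012109, -0.0003191 , -0.00098062,
       -0.00073564]), 'joint_efforts': array([ 2.30570527e-03, -4.12352586e+01, -2.32234168e+01,  7.31066172e-02,
        3.77103011e-02,  5.78170045e-06]), 'ee_pos': array([164.84634924, 550.87276441, 213.97775902]), 'eef_rot': array([1.44897152e-01, 9.89446720e-01, 5.70740647e-05, 8.95126252e-07]), 'wrist_force': array([0.21749202, 0.10232523, 0.08791495]), 'ft_torque': array([-0.02294534, -0.01865932,  0.03212256]), 'finger_force': 0.0, 'opening': 0.9995801789044435}
```

View pics/s0.png

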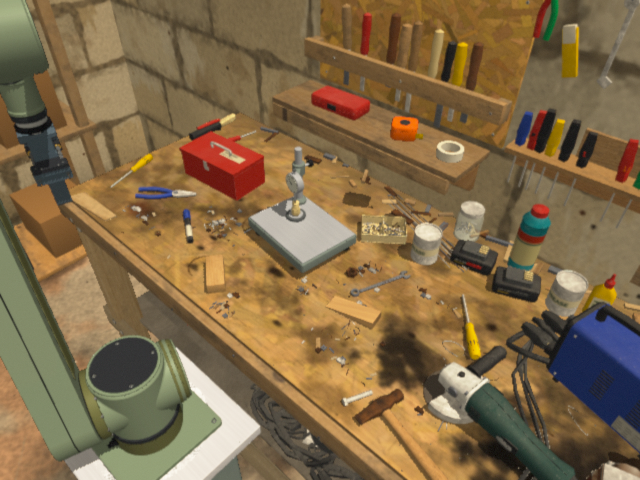

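View pics/t0.png

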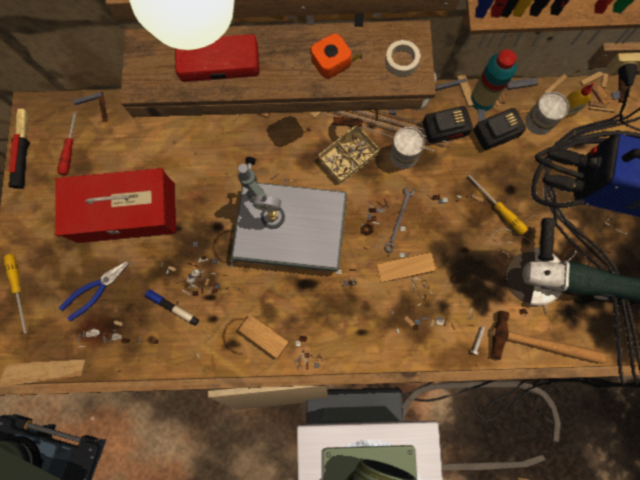

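Scene view: the base is centred near (300,232) with its post at the left back, and the wedge lies at (354,311). In the top view the base spans (235–345,185–270), the bare foot's corner is lower right near (335,262), and the wedge is at (405,267). Next I'll fit the outlines and zoom in to see which end of the wedge is thick.

Run:
```python
from h import *
top=capture("top")
sc=capture("scene")
for c,n,z in(("top","wedge",0),("scene","wedge",0),("top","comparator",63),("scene","comparator",63)):
    r=finder.silhouettes(c,n)
    if not r: print(c,n,None);continue
    print(c,n,[round(q["confidence"],2) for q in r])
    m=r[0]["pixels"].astype(np.uint8)
    cn=max(cv2.findContours(m,0,2)[0],key=cv2.contourArea)[:,0]
    h=cv2.convexHull(cn)
    P=cv2.approxPolyN(cn.reshape(-1,1,2),4 if n=="wedge" else 6,None,-1,True).reshape(-1,2)
    print(P.tolist(),onplane(c,P,z)[:,:2].round().tolist())
    w=onplane(c,cn,z)[:,:2].astype(np.float32); print(cv2.minAreaRect(w))
A=cv2.resize(top[170:300,220:445],None,fx=3,fy=3,interpolation=2)
B=cv2.resize(sc[190:340,240:420],None,fx=3,fy=3,interpolation=2)[:, :540]
cv2.imwrite("pics/c1.png",A[:,:,::-1]);cv2.imwrite("pics/c2.png",B[:,:,::-1])
```

```text
top wedge [0.76]
[[436, 273], [380, 282], [376, 264], [430, 252]] [[490.0, -179.0], [472.0, -44.0], [516.0, -37.0], [541.0, -169.0]]
((505.0414733886719, -107.20133972167969), (48.07984161376953, 135.630126953125), 10.314689636230469)
scene wedge [0.69]
[[386, 312], [371, 329], [324, 307], [336, 296]] [[557.0, -166.0], [491.0, -172.0], [466.0, -44.0], [514.0, -42.0]]
((509.4576110839844, -104.44975280761719), (62.688838958740234, 132.62416076660156), 11.362604141235352)
top comparator [0.86]
[[346, 192], [344, 231], [337, 273], [230, 260], [238, 166], [247, 155]] [[678.0, 32.0], [584.0, 39.0], [487.0, 59.0], [524.0, 302.0], [750.0, 286.0], [778.0, 265.0]]
((631.7674560546875, 169.07852172851562), (267.79888916015625, 251.94102478027344), 81.17675018310547)
scene comparator [0.8]
[[312, 162], [357, 239], [347, 249], [302, 274], [245, 224], [298, 146]] [[852.0, 358.0], [660.0, 15.0], [612.0, 9.0], [467.0, 31.0], [500.0, 279.0], [892.0, 460.0]]
((648.049560546875, 259.4737548828125), (565.6161499023438, 259.2230224609375), 60.751094818115234)
```

View pics/c1.png

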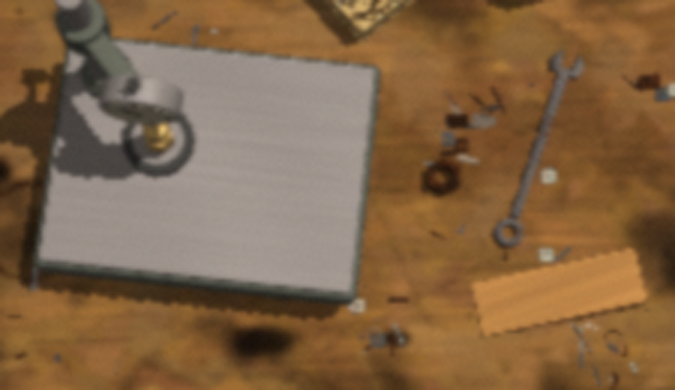

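View pics/c2.png

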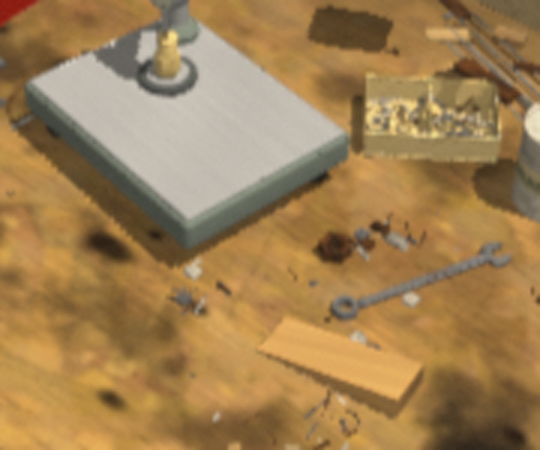

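The thick end of the wedge is the right (−y) end, at crop (641,275). The thin end at (478,308) faces the comparator. Base top corners in the crop are (377,66), (354,297) and (40,265), and the bare corner is at (354,297). Nothing but crumbs lies in between.

Run:
```python
from h import *
o=np.array([220,170])
T=lambda a:np.array(a)/3+o
S=lambda a:np.array(a)/3+np.array([240,190])
print("base top",onplane("top",T([[377,66],[354,297],[40,265]]),63).round(1).tolist())
print("base sc",onplane("scene",S([[347,138],[187,220],[28,87]]),63).round(1).tolist())
print("thin",onplane("top",T([[473,282],[485,335]]),2).round(1).tolist(),onplane("scene",S([[285,318],[260,350]]),2).round(1).tolist())
print("heel",onplane("top",T([[635,250],[647,298]]),24).round(1).tolist(),onplane("scene",S([[423,371],[396,402]]),24).round(1).tolist())
print("nut,spanner",onplane("top",T([[441,178],[508,233],[566,68]]),7).round(1).tolist())
```

```text
base top [[678.5, 32.4, 63.0], [496.0, 56.1, 63.0], [527.4, 294.4, 63.0]]
base sc [[667.3, 25.1, 63.0], [494.9, 56.3, 63.0], [522.2, 286.8, 63.0]]
thin [[515.3, -40.5, 2.0], [472.4, -48.0, 2.0]] [[510.5, -41.2, 2.0], [470.0, -49.4, 2.0]]
heel [[533.5, -167.4, 24.0], [495.0, -174.1, 24.0]] [[526.8, -171.2, 24.0], [487.6, -174.9, 24.0]]
nut,spanner [[600.4, -18.2, 7.0], [553.5, -70.0, 7.0], [690.4, -124.9, 7.0]]
```

Call:
play_rows --moves '[{"tx": 17, "ty": -37.5, "wz": 0.022, "claw": 0}, {"tx": 17, "ty": -37.5, "wz": 0.022, "claw": 0}, {"tx": 17, "ty": -37.5, "wz": 0.022, "claw": 0}, {"tx": 17, "ty": -37.5, "wz": 0.022, "claw": 0}, {"tx": 17, "ty": -37.5, "wz": 0.022, "claw": 0}, {"tx": 17, "ty": -37.5, "wz": 0.022, "claw": 0}, {"tx": 17, "ty": -37.5, "wz": 0.022, "claw": 0}, {"tx": 17, "ty": -37.5, "wz": 0.022, "claw": 0}, {"tx": 17, "ty": -37.5, "wz": 0.022, "claw": 0}, {"tx": 17, "ty": -37.5, "wz": 0.022, "claw": 0}, {"tx": 17, "ty": -37.5, "wz": 0.022, "claw": 0}, {"tx": 17, "ty": -37.5, "wz": 0.022, "claw": 0}, {"tx": 17, "ty": -37.5, "wz": 0.022, "claw": 0}, {"tx": 17, "ty": -37.5, "wz": 0.022, "claw": 0}, {"tx": 17, "ty": -37.5, "wz": 0.022, "claw": 0}, {"tx": 17, "ty": -37.5, "wz": 0.022, "claw": 0}, {"tx": 17, "ty": -37.5, "wz": 0.022, "claw": 0}, {"tx": 17, "ty": -37.5, "wz": 0.022, "claw": 0}, {"tx": 17, "ty": -37.5, "wz": 0.022, "claw": 0}, {"tx": 17, "ty": -37.5, "wz": 0.022, "claw": 0}]'

```text
$.moves[0]: bad value
```

Call:
play_rows --moves '[{"tx": 17, "ty": -37.5, "tz": 0, "wx": 0, "wy": 0, "wz": 0.022, "claw": 0}, {"tx": 17, "ty": -37.5, "tz": 0, "wx": 0, "wy": 0, "wz": 0.022, "claw": 0}, {"tx": 17, "ty": -37.5, "tz": 0, "wx": 0, "wy": 0, "wz": 0.022, "claw": 0}, {"tx": 17, "ty": -37.5, "tz": 0, "wx": 0, "wy": 0, "wz": 0.022, "claw": 0}, {"tx": 17, "ty": -37.5, "tz": 0, "wx": 0, "wy": 0, "wz": 0.022, "claw": 0}, {"tx": 17, "ty": -37.5, "tz": 0, "wx": 0, "wy": 0, "wz": 0.022, "claw": 0}, {"tx": 17, "ty": -37.5, "tz": 0, "wx": 0, "wy": 0, "wz": 0.022, "claw": 0}, {"tx": 17, "ty": -37.5, "tz": 0, "wx": 0, "wy": 0, "wz": 0.022, "claw": 0}, {"tx": 17, "ty": -37.5, "tz": 0, "wx": 0, "wy": 0, "wz": 0.022, "claw": 0}, {"tx": 17, "ty": -37.5, "tz": 0, "wx": 0, "wy": 0, "wz": 0.022, "claw": 0}, {"tx": 17, "ty": -37.5, "tz": 0, "wx": 0, "wy": 0, "wz": 0.022, "claw": 0}, {"tx": 17, "ty": -37.5, "tz": 0, "wx": 0, "wy": 0, "wz": 0.022, "claw": 0}, {"tx": 17, "ty": -37.5, "tz": 0, "wx": 0, "wy": 0, "wz": 0.022, "claw": 0}, {"tx": 17, "ty": -37.5, "tz": 0, "wx": 0, "wy": 0, "wz": 0.022, "claw": 0}, {"tx": 17, "ty": -37.5, "tz": 0, "wx": 0, "wy": 0, "wz": 0.022, "claw": 0}, {"tx": 17, "ty": -37.5, "tz": 0, "wx": 0, "wy": 0, "wz": 0.022, "claw": 0}, {"tx": 17, "ty": -37.5, "tz": 0, "wx": 0, "wy": 0, "wz": 0.022, "claw": 0}, {"tx": 17, "ty": -37.5, "tz": 0, "wx": 0, "wy": 0, "wz": 0.022, "claw": 0}, {"tx": 17, "ty": -37.5, "tz": 0, "wx": 0, "wy": 0, "wz": 0.022, "claw": 0}, {"tx": 17, "ty": -37.5, "tz": 0, "wx": 0, "wy": 0, "wz": 0.022, "claw": 0}]'

```text
t: 3.37
ee_pos: [505.3, -201.3, 214.1]
eef_rot: [-0.075, 0.997, 0.0, 0.0]
wrist_force: [0.5, 0.0, -0.0]
opening: 0.006
finger_force: 0.0
```

Call:
play_rows --moves '[{"tx": 6, "ty": -7, "tz": -35, "wx": 0, "wy": 0, "wz": 0, "claw": 0}, {"tx": 6, "ty": -6, "tz": -35, "wx": 0, "wy": 0, "wz": 0, "claw": 0}, {"tx": 0, "ty": 0, "tz": -35, "wx": 0, "wy": 0, "wz": 0, "claw": 0}, {"tx": 0, "ty": 0, "tz": -35, "wx": 0, "wy": 0, "wz": 0, "claw": 0}, {"tx": 0, "ty": 0, "tz": -30, "wx": 0, "wy": 0, "wz": 0, "claw": 0}, {"tx": 0, "ty": 0, "tz": -20, "wx": 0, "wy": 0, "wz": 0, "claw": 0}, {"tx": 0, "ty": 0, "tz": -10, "wx": 0, "wy": 0, "wz": 0, "claw": 0}, {"tx": 0, "ty": 0, "tz": -8, "wx": 0, "wy": 0, "wz": 0, "claw": 0}, {"tx": 0, "ty": 0, "tz": 0, "wx": 0, "wy": 0, "wz": 0, "claw": 0}]'

```text
t: 4.12
ee_pos: [516.6, -212.0, 5.2]
eef_rot: [-0.075, 0.997, 0.0, -0.001]
wrist_force: [-0.8, -0.2, 0.2]
opening: 0.007
finger_force: 0.0
```

Run:
```python
from h import *
b=capture("top");a=capture("scene")
A=cv2.resize(b[150:330,290:490],None,fx=2.5,fy=2.5,interpolation=2)
B=cv2.resize(a[220:370,280:460],None,fx=3,fy=3,interpolation=2)[:450]
A=cv2.copyMakeBorder(A,0,0,0,0,0);o=np.zeros((450,1040,3),np.uint8);o[:,:500]=A;o[:,500:]=B
cv2.imwrite("pics/d1.png",cv2.resize(o,(800,346))[:,:,::-1])
```

```text
(no output)
```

View pics/d1.png

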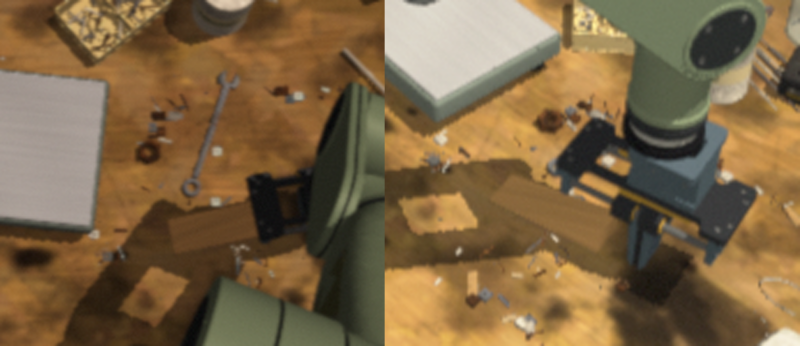

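Left panel: closed fingers stand just behind the heel (250,220), in line with the wedge; right panel agrees. Now I'll push along an arc that turns the wedge towards the foot.

Call:
play_rows --moves '[{"tx": -1, "ty": 7, "tz": 0.5, "wx": 0, "wy": 0, "wz": 0, "claw": 0}, {"tx": -1, "ty": 7, "tz": 0.5, "wx": 0, "wy": 0, "wz": 0, "claw": 0}, {"tx": -1, "ty": 6, "tz": 0, "wx": 0, "wy": 0, "wz": 0, "claw": 0}, {"tx": -0.7, "ty": 5, "tz": 0, "wx": 0, "wy": 0, "wz": 0, "claw": 0}, {"tx": -0.8, "ty": 6, "tz": 0, "wx": 0, "wy": 0, "wz": -0.0145, "claw": 0}, {"tx": -0.7, "ty": 6, "tz": 0, "wx": 0, "wy": 0, "wz": -0.0145, "claw": 0}, {"tx": -0.6, "ty": 6, "tz": 0, "wx": 0, "wy": 0, "wz": -0.0145, "claw": 0}, {"tx": -0.5, "ty": 6, "tz": 0, "wx": 0, "wy": 0, "wz": -0.0145, "claw": 0}, {"tx": -0.4, "ty": 6, "tz": 0, "wx": 0, "wy": 0, "wz": -0.0145, "claw": 0}, {"tx": -0.4, "ty": 6, "tz": 0, "wx": 0, "wy": 0, "wz": -0.0145, "claw": 0}, {"tx": -0.3, "ty": 6, "tz": 0, "wx": 0, "wy": 0, "wz": -0.0145, "claw": 0}, {"tx": -0.2, "ty": 6, "tz": 0, "wx": 0, "wy": 0, "wz": -0.0145, "claw": 0}, {"tx": 0, "ty": 0, "tz": 0, "wx": 0, "wy": 0, "wz": 0, "claw": 0}]'

```text
t: 5.3
ee_pos: [508.9, -137.9, 6.9]
eef_rot: [-0.016, 1.0, 0.0, -0.0]
wrist_force: [0.1, 0.1, -0.6]
opening: 0.005
finger_force: 0.0
```

Run:
```python
from h import *
b=capture("top");a=capture("scene")
for c in("top","scene"):
    for q in finder.look_for(c,"wedge")[:1]: print(c,world(c,q["point"]).round(1),q["confidence"])
    r=finder.silhouettes(c,"wedge")
    if r:
        cn=max(cv2.findContours(r[0]["pixels"].astype(np.uint8),0,2)[0],key=cv2.contourArea)
        P=cv2.approxPolyN(cn,4,None,-1,True).reshape(-1,2); print(P.tolist(),onplane(c,P,2).round(1)[:,:2].tolist())
A=cv2.resize(b[215:315,310:430],None,fx=4,fy=4,interpolation=2)
B=cv2.resize(a[240:340,270:370],None,fx=4,fy=4,interpolation=2)
o=np.hstack([A,B]);print(o.shape)
cv2.imwrite("pics/e1.png",cv2.resize(o,(792,360))[:,:,::-1])
```

```text
top [511.6 -37.5   8.1] 0.8
[[346, 193], [338, 272], [230, 260], [239, 153]] [[695.6, 29.4], [498.6, 55.3], [535.1, 314.3], [808.8, 295.5]]
scene [498.7 -60.   12.3] 0.81
[[357, 299], [357, 321], [315, 294], [326, 284]] [[540.3, -88.2], [485.7, -133.0], [481.3, 0.3], [526.0, 3.2]]
(400, 880, 3)
```

View pics/e1.png

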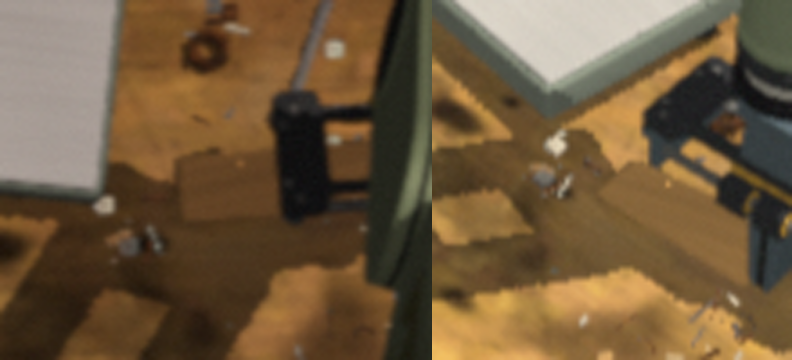

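Run:
```python
from h import *
print(onplane("top",[[359.2,259.4],[360.6,276.4]],2).round(1),onplane("scene",[[327.8,285.8],[317.5,293.6]],2).round(1))
print(proj("top",[[520.5,78.2,63],[495.5,56.2,63]]),proj("scene",[[495.5,56.2,63]]))
```

```text
[[527.8   3.4   2. ]
 [486.4   1.6   2. ]] [[524.4  -4.4   2. ]
 [486.6  -3.4   2. ]]
[[327.99015801 258.66551824]
 [337.95608006 269.20890919]] [[302.55102425 263.23229053]]
```

Call:
play_rows --moves '[{"tx": -0.1, "ty": 6.2, "tz": 0, "wx": 0, "wy": 0, "wz": -0.0122, "claw": 0}, {"tx": 0, "ty": 6.2, "tz": 0, "wx": 0, "wy": 0, "wz": -0.0122, "claw": 0}, {"tx": 0, "ty": 6.2, "tz": 0, "wx": 0, "wy": 0, "wz": -0.0122, "claw": 0}, {"tx": 0.1, "ty": 6.2, "tz": 0, "wx": 0, "wy": 0, "wz": -0.0122, "claw": 0}, {"tx": 0.2, "ty": 6.2, "tz": 0, "wx": 0, "wy": 0, "wz": -0.0122, "claw": 0}, {"tx": 0.3, "ty": 6.2, "tz": 0, "wx": 0, "wy": 0, "wz": -0.0122, "claw": 0}, {"tx": 0.3, "ty": 6.2, "tz": 0, "wx": 0, "wy": 0, "wz": -0.0122, "claw": 0}, {"tx": 0.4, "ty": 6.2, "tz": 0, "wx": 0, "wy": 0, "wz": -0.0122, "claw": 0}, {"tx": 0, "ty": 0, "tz": 0, "wx": 0, "wy": 0, "wz": 0, "claw": 0}]'

```text
t: 6.35
ee_pos: [510.4, -88.3, 7.0]
eef_rot: [0.032, 0.999, 0.0, -0.0]
wrist_force: [-0.4, 1.1, -0.0]
opening: 0.004
finger_force: 0.0
```

Run:
```python
from h import *
b=capture("top");a=capture("scene")
A=cv2.resize(b[215:315,310:430],None,fx=4,fy=4,interpolation=2)
B=cv2.resize(a[230:330,270:370],None,fx=4,fy=4,interpolation=2)
o=np.hstack([A,B])
cv2.imwrite("pics/f1.png",cv2.resize(o,(792,360))[:,:,::-1])
```

```text
(no output)
```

View pics/f1.png

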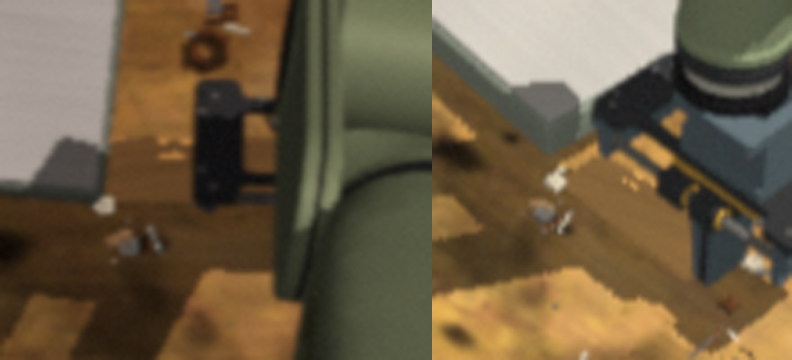

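Left panel: the tip has gone under the base edge, with wedge edges at rows ≈137 and ≈204 by the base. I'll check that against the predicted pose.

Run:
```python
from h import *
th=np.radians(3.7);u=np.array([np.sin(th),np.cos(th)]);n=np.array([np.cos(th),-np.sin(th)])
for hx in(510.5,):
  h=np.array([hx,-74.8])
  for s in(60,125):
    z=24-22*s/130
    print(s,[(proj("top",[*(h+u*s+n*22*k),zz])[0]-[310,215])*3.6 for k,zz in((1,z),(-1,0),(-1,z))],[(proj("scene",[*(h+u*s+n*22*k),zz])[0]-[270,230])*3.6+[432,0] for k,zz in((1,z),(-1,0),(-1,z))])
c=np.array([520.5,78.2])-(h:=np.array([510.5,-74.8])); print("lat offset of foot",c@n,"along",c@u)
print((onplane("top",np.array([[115,203],[195,205]])/3.6+[310,215],0)).round(1))
```

```text
60 [array([207.23702265, 143.11940084]), array([204.38586953, 211.93340612]), array([205.81042585, 208.75907849])] [array([664.13729498, 188.70000915]), array([619.24310132, 233.64127322]), array([619.41706135, 220.13923714])]
125 [array([109.00150546, 142.76553104]), array([106.77426576, 208.4314694 ]), array([106.83750619, 207.77704959])] [array([600.91932909, 152.52245695]), array([556.59148498, 185.06847958]), array([556.53464934, 182.31180596])]
lat offset of foot 0.10571302001921777 along 153.32641267817297
[[500.1  45.8   0. ]
 [497.3  -7.5   0. ]]
```

Call:
play_rows --moves '[{"tx": 0.2, "ty": 6, "tz": 0, "wx": 0, "wy": 0, "wz": 0, "claw": 0}, {"tx": 0.2, "ty": 6, "tz": 0, "wx": 0, "wy": 0, "wz": 0, "claw": 0}, {"tx": 0.2, "ty": 6, "tz": 0, "wx": 0, "wy": 0, "wz": 0, "claw": 0}, {"tx": 0.2, "ty": 6, "tz": 0, "wx": 0, "wy": 0, "wz": 0, "claw": 0}, {"tx": 0.2, "ty": 6, "tz": 0, "wx": 0, "wy": 0, "wz": 0, "claw": 0}, {"tx": 0.2, "ty": 6, "tz": 0, "wx": 0, "wy": 0, "wz": 0, "claw": 0}, {"tx": 0.2, "ty": 6, "tz": 0, "wx": 0, "wy": 0, "wz": 0, "claw": 0}, {"tx": 0.2, "ty": 5, "tz": 0, "wx": 0, "wy": 0, "wz": 0, "claw": 0}, {"tx": 0.2, "ty": 4, "tz": 0, "wx": 0, "wy": 0, "wz": 0, "claw": 0}, {"tx": 0, "ty": 3, "tz": 0, "wx": 0, "wy": 0, "wz": 0, "claw": 0}, {"tx": 0, "ty": 0, "tz": 0, "wx": 0, "wy": 0, "wz": 0, "claw": 0}]'

```text
t: 7.37
ee_pos: [512.2, -34.9, 7.0]
eef_rot: [0.032, 0.999, 0.0, -0.0]
wrist_force: [0.2, 0.8, 0.1]
opening: 0.006
finger_force: 0.0
```

Call:
play_rows --moves '[{"tx": 0, "ty": 2, "tz": 0, "wx": 0, "wy": 0, "wz": 0, "claw": 0}, {"tx": 0, "ty": 2, "tz": 0, "wx": 0, "wy": 0, "wz": 0, "claw": 0}, {"tx": 0, "ty": 0, "tz": 0, "wx": 0, "wy": 0, "wz": 0, "claw": 0}]'

```text
t: 7.62
ee_pos: [512.2, -31.3, 6.9]
eef_rot: [0.032, 0.999, 0.0, -0.0]
wrist_force: [-0.4, 1.0, 0.2]
opening: 0.004
finger_force: 0.0
```

Call:
play_rows --moves '[{"tx": 0, "ty": 1.5, "tz": 0, "wx": 0, "wy": 0, "wz": 0, "claw": 0}, {"tx": 0, "ty": 1.5, "tz": 0, "wx": 0, "wy": 0, "wz": 0, "claw": 0}, {"tx": 0, "ty": 1, "tz": 0, "wx": 0, "wy": 0, "wz": 0, "claw": 0}, {"tx": 0, "ty": 0, "tz": 0, "wx": 0, "wy": 0, "wz": 0, "claw": 0}]'

```text
t: 7.95
ee_pos: [512.2, -27.4, 6.9]
eef_rot: [0.032, 0.999, 0.0, -0.0]
wrist_force: [-0.1, -0.8, -0.5]
opening: 0.005
finger_force: 0.0
```

Call:
play_rows --moves '[{"tx": 0, "ty": 1, "tz": 0, "wx": 0, "wy": 0, "wz": 0, "claw": 0}, {"tx": 0, "ty": 1, "tz": 0, "wx": 0, "wy": 0, "wz": 0, "claw": 0}, {"tx": 0, "ty": 0, "tz": 0, "wx": 0, "wy": 0, "wz": 0, "claw": 0}]'

```text
t: 8.2
ee_pos: [512.2, -25.4, 7.0]
eef_rot: [0.032, 0.999, 0.0, -0.0]
wrist_force: [0.5, 0.9, 0.4]
opening: 0.002
finger_force: 0.0
```

Call:
play_rows --moves '[{"tx": 0, "ty": 1, "tz": 0, "wx": 0, "wy": 0, "wz": 0, "claw": 0}, {"tx": 0, "ty": 1, "tz": 0, "wx": 0, "wy": 0, "wz": 0, "claw": 0}, {"tx": 0, "ty": 0, "tz": 0, "wx": 0, "wy": 0, "wz": 0, "claw": 0}]'

```text
t: 8.45
ee_pos: [512.3, -23.4, 7.0]
eef_rot: [0.032, 0.999, 0.0, -0.0]
wrist_force: [0.7, -0.5, -0.3]
opening: 0.005
finger_force: 0.0
```

Call:
play_rows --moves '[{"tx": 0, "ty": 1, "tz": 0, "wx": 0, "wy": 0, "wz": 0, "claw": 0}, {"tx": 0, "ty": 1, "tz": 0, "wx": 0, "wy": 0, "wz": 0, "claw": 0}, {"tx": 0, "ty": 0, "tz": 0, "wx": 0, "wy": 0, "wz": 0, "claw": 0}]'

```text
t: 8.7
ee_pos: [512.3, -21.4, 7.0]
eef_rot: [0.032, 0.999, 0.0, 0.0]
wrist_force: [-0.5, 0.7, -0.9]
opening: 0.004
finger_force: 0.0
```

Call:
play_rows --moves '[{"tx": 0, "ty": 1, "tz": 0, "wx": 0, "wy": 0, "wz": 0, "claw": 0}, {"tx": 0, "ty": 0.5, "tz": 0, "wx": 0, "wy": 0, "wz": 0, "claw": 0}, {"tx": 0, "ty": 0, "tz": 0, "wx": 0, "wy": 0, "wz": 0, "claw": 0}]'

```text
t: 8.95
ee_pos: [512.3, -20.2, 7.0]
eef_rot: [0.032, 0.999, -0.0, 0.0]
wrist_force: [-0.2, -3.5, 0.3]
opening: 0.004
finger_force: 1.0
```

Call:
play_rows --moves '[{"tx": 0, "ty": 1, "tz": 0, "wx": 0, "wy": 0, "wz": 0, "claw": 0}, {"tx": 0, "ty": 0, "tz": 0, "wx": 0, "wy": 0, "wz": 0, "claw": 0}]'

```text
t: 9.12
ee_pos: [512.3, -19.3, 7.0]
eef_rot: [0.032, 0.999, -0.0, 0.0]
wrist_force: [0.3, -3.7, 0.7]
opening: 0.009
finger_force: 1.7
```

Contact has begun; I'll seat it in smaller steps.

Call:
play_rows --moves '[{"tx": 0, "ty": 0.7, "tz": 0, "wx": 0, "wy": 0, "wz": 0, "claw": 0}, {"tx": 0, "ty": 0, "tz": 0, "wx": 0, "wy": 0, "wz": 0, "claw": 0}]'

```text
t: 9.28
ee_pos: [512.3, -18.7, 7.0]
eef_rot: [0.032, 0.999, -0.0, 0.0]
wrist_force: [-0.4, -5.5, -0.0]
opening: 0.007
finger_force: 2.4
```

Call:
play_rows --moves '[{"tx": 0, "ty": 0.5, "tz": 0, "wx": 0, "wy": 0, "wz": 0, "claw": 0}, {"tx": 0, "ty": 0, "tz": 0, "wx": 0, "wy": 0, "wz": 0, "claw": 0}]'

```text
t: 9.45
ee_pos: [512.3, -18.4, 7.0]
eef_rot: [0.032, 0.999, -0.0, 0.0]
wrist_force: [-0.1, -6.2, 0.0]
opening: 0.004
finger_force: 2.9
```

Call:
play_rows --moves '[{"tx": 0, "ty": 0.5, "tz": 0, "wx": 0, "wy": 0, "wz": 0, "claw": 0}, {"tx": 0, "ty": 0, "tz": 0, "wx": 0, "wy": 0, "wz": 0, "claw": 0}]'

```text
t: 9.62
ee_pos: [512.3, -18.1, 7.0]
eef_rot: [0.032, 0.999, -0.001, 0.0]
wrist_force: [0.1, -6.5, -0.5]
opening: 0.006
finger_force: 3.3
```

Call:
play_rows --moves '[{"tx": 0, "ty": -4, "tz": 0, "wx": 0, "wy": 0, "wz": 0, "claw": 0}, {"tx": 0, "ty": -12, "tz": 0, "wx": 0, "wy": 0, "wz": 0, "claw": 0}, {"tx": 0, "ty": -10, "tz": 5, "wx": 0, "wy": 0, "wz": 0, "claw": 0}, {"tx": 0, "ty": 0, "tz": 30, "wx": 0, "wy": 0, "wz": 0, "claw": 0}, {"tx": 0, "ty": 0, "tz": 35, "wx": 0, "wy": 0, "wz": 0, "claw": 0}, {"tx": 0, "ty": 0, "tz": 35, "wx": 0, "wy": 0, "wz": 0, "claw": 0}, {"tx": 0, "ty": -35, "tz": 30, "wx": 0, "wy": 0, "wz": 0, "claw": 0}, {"tx": 0, "ty": -40, "tz": 0, "wx": 0, "wy": 0, "wz": 0, "claw": 0}, {"tx": 0, "ty": -40, "tz": 0, "wx": 0, "wy": 0, "wz": 0, "claw": 0}, {"tx": 0, "ty": -40, "tz": 0, "wx": 0, "wy": 0, "wz": 0, "claw": 0}, {"tx": 0, "ty": -30, "tz": 0, "wx": 0, "wy": 0, "wz": 0, "claw": 0}, {"tx": 0, "ty": 0, "tz": 0, "wx": 0, "wy": 0, "wz": 0, "claw": 0}]'

```text
t: 10.62
ee_pos: [512.2, -230.9, 139.6]
eef_rot: [0.035, 0.999, -0.001, 0.001]
wrist_force: [0.7, -0.1, 1.1]
opening: 0.005
finger_force: 0.0
```

Run:
```python
from h import *
b=capture("top");a=capture("scene")
A=cv2.resize(b[185:285,290:410],None,fx=4,fy=4,interpolation=2)
B=cv2.resize(a[220:320,270:370],None,fx=4,fy=4,interpolation=2)
o=np.hstack([A,B])
cv2.imwrite("pics/g1.png",cv2.resize(o,(792,360))[:,:,::-1])
```

```text
(no output)
```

View pics/g1.png

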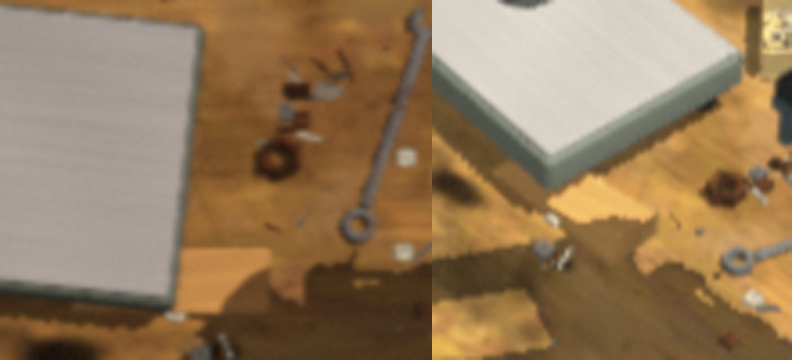

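Run:
```python
from h import *
f=lambda p,z:onplane("top",np.array(p)/3.6+[290,185],z)[0].round(1)
print(f([[270,248]],24),f([[182,249]],14),f([[182,313]],0),f([[225,313]],0))
```

```text
[536.7  -9.6  24. ] [539.6  48.1  14. ] [498.9  49.1   0. ] [498.   20.5   0. ]
```

Left panel: the wedge sits under the corner, with its heel at column 270 and edges at rows 248 and 313. Its centreline falls within about 1 mm of the foot, and the base corner is unmoved. Now the press.

Call:
play_rows --moves '[{"tx": 1, "ty": 38, "tz": 0, "wx": 0, "wy": 0, "wz": 0, "claw": 0}, {"tx": 1, "ty": 39, "tz": 0, "wx": 0, "wy": 0, "wz": 0, "claw": 0}, {"tx": 1, "ty": 39, "tz": 0, "wx": 0, "wy": 0, "wz": 0, "claw": 0}, {"tx": 1, "ty": 39, "tz": 0, "wx": 0, "wy": 0, "wz": 0, "claw": 0}, {"tx": 1, "ty": 39, "tz": 0, "wx": 0, "wy": 0, "wz": 0, "claw": 0}, {"tx": 1, "ty": 39, "tz": 0, "wx": 0, "wy": 0, "wz": 0, "claw": 0}, {"tx": 1, "ty": 39, "tz": 0, "wx": 0, "wy": 0, "wz": 0, "claw": 0}, {"tx": 1, "ty": 38, "tz": 0, "wx": 0, "wy": 0, "wz": 0, "claw": 0}, {"tx": 0, "ty": 0, "tz": -25, "wx": 0, "wy": 0, "wz": 0, "claw": 0}, {"tx": 0, "ty": 0, "tz": -25, "wx": 0, "wy": 0, "wz": 0, "claw": 0}, {"tx": 0, "ty": 0, "tz": -15, "wx": 0, "wy": 0, "wz": 0, "claw": 0}, {"tx": 0, "ty": 0, "tz": -5, "wx": 0, "wy": 0, "wz": 0, "claw": 0}, {"tx": 0, "ty": 0, "tz": 0, "wx": 0, "wy": 0, "wz": 0, "claw": 0}]'

```text
t: 11.8
ee_pos: [518.7, 85.8, 68.1]
eef_rot: [0.032, 1.0, -0.0, -0.002]
wrist_force: [0.9, -0.1, 0.3]
opening: 0.006
finger_force: 0.0
```

Call:
play_rows --moves '[{"tx": 0, "ty": 0, "tz": -2, "wx": 0, "wy": 0, "wz": 0, "claw": 0}, {"tx": 0, "ty": 0, "tz": -2, "wx": 0, "wy": 0, "wz": 0, "claw": 0}, {"tx": 0, "ty": 0, "tz": 0, "wx": 0, "wy": 0, "wz": 0, "claw": 0}]'

```text
t: 12.05
ee_pos: [520.7, 85.1, 65.8]
eef_rot: [0.032, 0.999, 0.0, 0.001]
wrist_force: [0.0, -0.5, 0.2]
opening: 0.006
finger_force: 0.0
```

Call:
play_rows --moves '[{"tx": 0, "ty": 0, "tz": -1, "wx": 0, "wy": 0, "wz": 0, "claw": 0}, {"tx": 0, "ty": 0, "tz": -1, "wx": 0, "wy": 0, "wz": 0, "claw": 0}, {"tx": 0, "ty": 0, "tz": 0, "wx": 0, "wy": 0, "wz": 0, "claw": 0}]'

```text
t: 12.3
ee_pos: [520.3, 84.9, 63.3]
eef_rot: [0.032, 0.999, 0.0, 0.0]
wrist_force: [0.1, 0.1, -0.4]
opening: 0.009
finger_force: 0.0
```

Call:
play_rows --moves '[{"tx": 0, "ty": 0, "tz": -1, "wx": 0, "wy": 0, "wz": 0, "claw": 0}, {"tx": 0, "ty": 0, "tz": 0, "wx": 0, "wy": 0, "wz": 0, "claw": 0}]'

```text
t: 12.47
ee_pos: [520.5, 85.0, 62.6]
eef_rot: [0.032, 0.999, 0.0, 0.0]
wrist_force: [-1.1, 0.9, 4.1]
opening: 0.006
finger_force: 1.7
```

Call:
play_rows --moves '[{"tx": 0, "ty": 0, "tz": -0.7, "wx": 0, "wy": 0, "wz": 0, "claw": 0}, {"tx": 0, "ty": 0, "tz": 0, "wx": 0, "wy": 0, "wz": 0, "claw": 0}, {"tx": 0, "ty": 0, "tz": 0, "wx": 0, "wy": 0, "wz": 0, "claw": 0}]'

```text
t: 12.72
ee_pos: [520.5, 85.0, 62.5]
eef_rot: [0.032, 0.999, 0.0, 0.0]
wrist_force: [-2.4, 0.0, 8.1]
opening: 0.008
finger_force: 4.1
```

Call:
play_rows --moves '[{"tx": 0, "ty": 0, "tz": -0.5, "wx": 0, "wy": 0, "wz": 0, "claw": 0}, {"tx": 0, "ty": 0, "tz": 0, "wx": 0, "wy": 0, "wz": 0, "claw": 0}, {"tx": 0, "ty": 0, "tz": 0, "wx": 0, "wy": 0, "wz": 0, "claw": 0}]'

```text
t: 12.97
ee_pos: [520.5, 85.0, 62.4]
eef_rot: [0.032, 0.999, 0.0, 0.0]
wrist_force: [-2.7, -0.7, 11.2]
opening: 0.001
finger_force: 5.7
```

Call:
play_rows --moves '[{"tx": 0, "ty": 0, "tz": 0, "wx": 0, "wy": 0, "wz": 0, "claw": 0}, {"tx": 0, "ty": 0, "tz": 0, "wx": 0, "wy": 0, "wz": 0, "claw": 0}, {"tx": 0, "ty": 0, "tz": 0, "wx": 0, "wy": 0, "wz": 0, "claw": 0}, {"tx": 0, "ty": 0, "tz": 0, "wx": 0, "wy": 0, "wz": 0, "claw": 0}]'

```text
t: 13.3
ee_pos: [520.5, 84.9, 62.4]
eef_rot: [0.032, 0.999, 0.0, 0.001]
wrist_force: [-3.5, -1.1, 11.2]
opening: 0.009
finger_force: 5.7
```

Call:
play_rows --moves '[{"tx": 0, "ty": 0, "tz": 2, "wx": 0, "wy": 0, "wz": 0, "claw": 0}, {"tx": 0, "ty": 0, "tz": 8, "wx": 0, "wy": 0, "wz": 0, "claw": 0}, {"tx": 0, "ty": 0, "tz": 25, "wx": 0, "wy": 0, "wz": 0, "claw": 0}, {"tx": 0, "ty": -25, "tz": 30, "wx": 0, "wy": 0, "wz": 0, "claw": 0}, {"tx": 0, "ty": -40, "tz": 0, "wx": 0, "wy": 0, "wz": 0, "claw": 0}, {"tx": 0, "ty": -40, "tz": 0, "wx": 0, "wy": 0, "wz": 0, "claw": 0}, {"tx": 0, "ty": -40, "tz": 0, "wx": 0, "wy": 0, "wz": 0, "claw": 0}, {"tx": 0, "ty": -40, "tz": 0, "wx": 0, "wy": 0, "wz": 0, "claw": 0}, {"tx": 0, "ty": -40, "tz": 0, "wx": 0, "wy": 0, "wz": 0, "claw": 0}, {"tx": 0, "ty": -40, "tz": 0, "wx": 0, "wy": 0, "wz": 0, "claw": 0}, {"tx": 0, "ty": 0, "tz": 0, "wx": 0, "wy": 0, "wz": 0, "claw": 0}, {"tx": 0, "ty": 0, "tz": 0, "wx": 0, "wy": 0, "wz": 0, "claw": 0}]'

```text
t: 14.3
ee_pos: [520.1, -181.8, 125.9]
eef_rot: [0.034, 0.999, 0.0, 0.0]
wrist_force: [0.4, 0.7, 0.3]
opening: 0.005
finger_force: 0.0
```

Run:
```python
from h import *
b=capture("top");a=capture("scene")
A=cv2.resize(b[165:285,220:400],None,fx=3,fy=3,interpolation=2)
B=cv2.resize(a[140:260+60,230:380],None,fx=2,fy=2,interpolation=2)
o=np.hstack([A,B])
cv2.imwrite("pics/i1.png",cv2.resize(o,None,fx=.94,fy=.94)[:,:,::-1])
```

```text
(no output)
```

View pics/i1.png

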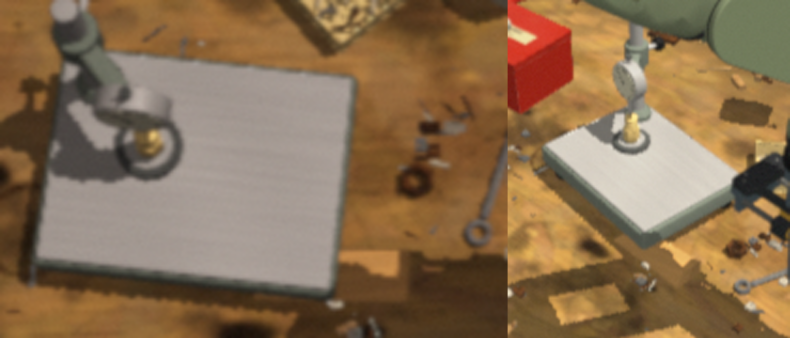

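The fitting still stands on the anvil (148,143), the base is unmoved and level, the wedge is in place at (370,275), and the arm is clear.

```bash
python3 -c "
from station import order; print(order.hand_in())"
```

```text
the job is handed in; nothing more can be done
None
```

I slid the wedge under the bare foot until it took about 6.5 N of push, and the corner held under an 11 N press without dipping. The final picture shows the base where it stood and the fitting upright, and the job is handed in; no verdict came back.

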